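# Grade washed bottle caps with a sieve tray

### The arm

A 7-joint arm with a two-finger parallel gripper is mounted at the origin on the work surface. World frame = base frame: x ahead of the robot, y to its left, z up, the work surface at z = 0. Lengths are in m, angles in degrees, forces in N, time in s.
With the tool pointing down it reaches from about 0.425 to 0.875 m from the base axis. Payload 4.7 kg.
Tool frame: the origin (TCP) lies midway between the tips of the shut fingers; the grasp point (between the pads) lies 19 mm behind it (env.grip_depth is the distance from the TCP to the grasp point, in m); z points along the fingers, y is the line along which they close (so a half turn about z gives the same grasp; the last joint's range is limited). The gripper opens to 87 mm and grips with 3 to 60 N. Pads are 19 mm wide; open, the fingers measure 117 mm over their backs; the gripper's body (75 mm by 190 mm) begins 51 mm behind the grasp point.
Start: joints at [66.698, 18.392, -4.016, 83.108, 1.295, 78.541, -3.26], TCP at [0.266, -0.593, 0.223] pointing down, gripper open.
Joint ranges: [-163.93, 163.93], [-17.29, 119.83], [-79.2, 71.16], [3.27, 140.29], [-89.18, 269.18], [5.43, 117.66], [-154.24, 154.24]. Speed limits (degrees/s): [147.25, 147.25, 180, 180, 180, 180, 180].

### API

Orientations are given as [roll, pitch, yaw] about the fixed x, y, z axes, in that order (R = Rz(yaw) Ry(pitch) Rx(roll)).
In Python, from cell import get_obs, optics, env, nets gives the robot as it stands.
- The arm moves only by the shell command python3 -m creep 'ROWS' [FORCE]. ROWS is JSON, a list of rows, each an object of numbers: "wx", "wy", "wz": the turn, a rotation vector about the tool's x, y, z in degrees; "tx", "ty", "tz": the shift along the tool's x, y, z in mm; "gripper": the opening, from -1 (shut) to 1 (fully open). A call has 1 to 5 rows; each row is the pose to reach, as a shift and turn from the pose commanded when the call began, along the tool's axes at that moment; what a row does not reach only later rows make up. A row lasts 1/12 s, in which the tool goes at most 41.7 mm and 7.16 degrees, less where a joint would pass 70% of its speed; a pose out of reach is approached as far as the arm can. A call with a gripper value outside its range is refused whole. The fingers move at their own pace and stop on an object; FORCE is the grip in N (left out, the last holds). Time passes only in rows, so rows that repeat a pose let the fingers close. It gives the time, the measured TCP pose, the force, the opening and the grip force at its end, in the units of the state.
- get_obs(): the state, without advancing time (a new reading comes with each control period).
- optics.read_camera(name): name is "scene" or "top"; returns (picture, depth): 420x560x3 uint8, red, green, blue; 420x560 float32, m along the optical axis (not along the pixel's ray), 0 where there is no reading.
- optics.camera_info(name): a dict with "fovy" (degrees; the focal length in pixels is half the picture's height over the tangent of half this angle, whatever the lens; pixels are square), "cx", "cy" (the principal point, pixels), "R" (3x3) and "t" (3): a world point X has camera coordinates R X + t. Camera axes: x right, y down, z forward; pixel columns grow to the right and rows downward; lengths in m; the calibration is good to about 2 mm. A picture is of the moment at which its call begins. camera_info takes no time and is no camera call.
- env.sign_off(): hands the job in; it is judged then, once.
Trained networks look in the newest picture that a camera, given by its name, has taken for a name from the list of things; names that differ only in an ending like _2 or _b are one class to them, and where a whole thing is asked for, a point or a joint stands for the part that bears it (a point fixed in the world has none). Each returns a list of dicts, best first, with "confidence" (0 to 1); they miss things now and then, are a little off and sometimes report something else, mostly with a low value. They report only what shows in the picture. A call takes as long as a camera call.
- nets.look_for(query, camera): "point" ([x, y, z] in m, in world coordinates, good to about 4 mm: the middle of the surface that is visible of it).
- nets.place_of(query, camera): "point" ([x, y, z] in m, in world coordinates, good to about 4 mm: a listed point, or the origin of a listed thing).
The state is a dict: "time_s": time; "qpos": joint angles; "joint_velocities": joint speeds; "effort": joint torques, N m; "tool_pos": TCP position; "tool_rot": TCP orientation; "force": force on the tool from outside, world axes, zero at the start; "wrist_torque": the same for the moment, N m; "grip_width": finger opening in m; "grasp_force": force on a finger pad.
Only numpy, scipy, OpenCV 4.12 (cv2) and the standard library are available. Lean on these libraries where they do the work, as an engineer would, in place of code of your own. Each camera call takes 0.05 s, during which the arm holds its last target. There are 200 camera calls.

### The job

Lift the sieve tray by its handle and hold it over the wide shallow pan with its holed end down, rocking it until all three small caps have fallen through into the pan, while both large caps stay in the tray. Then tip the large caps out of the tray's open mouth into the deep box, and set the empty tray back level on its rubber mat and let go. Move the caps with the tray only, never with the gripper, and leave everything else on the bench in its place.

Things in the scene. Friction and masses are not known exactly. Their poses are not given: they have to be found in the camera images.
- tray: loose sieve tray of sheet steel, 0.36 to 0.54 kg, 213 mm long (x), 150 mm wide (y). Origin at mid-width, at the level of the undersides of its 6 mm feet. The floor's top is at z = 10 mm (4 mm thick). +x points to the open mouth; it starts facing the robot (yaw near pi). Side walls and the closed wall at the -x end (x = -103 mm) reach z = 46 mm. Caps slide once it tilts some 10 to 15 degrees (varies)
- handle (a point): middle of the tray's bail handle (x 0, y 0, z 105 mm of the tray; tray's axes): a flat steel strip, 150 mm long along y, 8 mm thick, 26 mm high, with a thin post at each end. It is raked 20 degrees (0.349 rad): its upper edge leans towards the holed end, its height runs along (-0.342, 0, 0.940), its flat faces look along +-(0.940, 0, 0.342) of the tray
- mouth (a point): middle of the tray's open mouth (x +110, y 0, z 10 mm of the tray; tray's axes), where the floor and side walls end without a lip. The floor is blank, without holes, from here back to x = 0
- holes (a point): middle of the holed part of the tray's floor (x -46, y 0, z 10 mm of the tray; tray's axes). Five holes of 42 mm (x) by 40 mm (y): three at tray x = -21 mm (y = -48, 0, 48 mm), two at x = -71 mm (y = -24, 24 mm)
- large0: plain screw cap of blue plastic, a solid upright cylinder 60 mm in diameter and 46 mm high, origin at the centre of its underside. It starts upright on the blank part of the tray's floor, near the mouth; too big for the holes in any position. It weighs 30 to 65 g
- large1: plain screw cap of blue plastic, a solid upright cylinder 60 mm in diameter and 46 mm high, origin at the centre of its underside. It starts upright on the blank part of the tray's floor, near the mouth; too big for the holes in any position. It weighs 30 to 65 g
- small0: plain screw cap of blue plastic, a solid upright cylinder 28 mm in diameter and 22 mm high, origin at the centre of its underside. It starts upright on the blank part of the tray's floor, between the large caps and the holes. It weighs 14 g
- small1: plain screw cap of blue plastic, a solid upright cylinder 28 mm in diameter and 22 mm high, origin at the centre of its underside. It starts upright on the blank part of the tray's floor, between the large caps and the holes. It weighs 14 g
- small2: plain screw cap of blue plastic, a solid upright cylinder 28 mm in diameter and 22 mm high, origin at the centre of its underside. It starts upright on the blank part of the tray's floor, between the large caps and the holes. It weighs 14 g
- pan: wide shallow aluminium pan fixed to the bench, for the small caps: outside 240 mm (x) by 200 mm (y), 50 mm high, walls and floor 4 mm. Origin at the centre of its underside
- bin: deep grey plastic box fixed to the bench, for the large caps: outside 180 by 180 mm, 85 mm high, walls and floor 5 mm. Origin at the centre of its underside
- mat: flat black rubber mat fixed to the bench, 250 mm (x) by 200 mm (y), 4 mm thick, on which the tray starts and ends. Origin at the centre of its underside
- flask: bystander: upright round bottle, 64 mm across, 150 mm high
- jar: bystander: amber jar, 60 mm across, 80 mm high
- driver: bystander: screwdriver lying between two of the places
- beaker: bystander: open beaker, 64 mm across, 85 mm high
- tipbox: bystander: yellow box, 85 x 125 x 55 mm
- alblock: bystander: aluminium bar, 130 x 25 x 30 mm, lying between two of the places

How it is judged:
By the outcome, as a careful person would: the job done as asked, in the order asked, and still so for the second after the job is handed in, with the robot touching nothing.
It also fails if it takes over 72 s, if anything falls off the work surface, if the arm or the gripper's body presses on something with over 40 N, if the wrist force passes 120 N, or if a joint passes its speed limit or range.

## Working session

There is one attempt and no reset: what is moved stays moved. The work goes in short steps, Python scripts to look and compute and a shell command to move; the robot and the scene stay as the last step left them, time stands still between calls to the robot, and variables do not carry over. Pictures are saved under pics/ and viewed, at most 10 in all, crops included, and the job is handed in when it is done.

```bash
ls; mkdir -p pics; python3 - <<'E'
from cell import get_obs, optics, env, nets
import cv2,numpy as np
print(get_obs(), env.grip_depth)
for c in ["scene","top"]:
    p,d=optics.read_camera(c); cv2.imwrite(f"pics/{c}0.png",p[:,:,::-1]); print(c,optics.camera_info(c))
for q in ["tray","handle","mouth","holes","pan","bin","mat","flask","jar","driver","beaker","tipbox","alblock","large0","small0"]:
    for c in ["top","scene"]:
        r=nets.place_of(q,c); print(q,c,[(np.round(x["point"],3).tolist(),round(x["confidence"],2)) for x in r[:3]])
E
```

```text
pics
{'time_s': 0.0, 'qpos': array([66.69754285, 18.43868671, -4.01620747, 83.17541032,  1.29515519,
       78.54017506, -3.25912557]), 'joint_velocities': array([ 0.03662461, -0.03396157, -0.03378078,  0.05286416,  0.02652514,
       -0.07945139, -0.02123723]), 'effort': array([ 1.01428188e-03, -4.91284454e+01, -4.03661672e-01, -3.12524450e+01,
       -6.42792019e-02,  4.37740353e-02,  1.53005735e-04]), 'tool_pos': array([ 0.26525436, -0.59280622,  0.22146138]), 'tool_rot': array([-1.79890983e+02,  5.69668969e-03,  2.41137703e+01]), 'force': array([-0.60436816, -0.29694212,  0.83975684]), 'wrist_torque': array([ 0.0320735 ,  0.01624297, -0.05382331]), 'grasp_force': 0.0, 'grip_width': 0.08698242660403321} 0.0187
scene {'fovy': 45.79455218555728, 'cx': 283.71983198836625, 'cy': 208.06602066165388, 'R': array([[ 0.78589518,  0.61832176,  0.00685386],
       [ 0.46734373, -0.58666907, -0.66136921],
       [-0.40491803,  0.52296998, -0.75002919]]), 't': array([-0.40565029, -0.21610538,  1.60230252])}
top {'fovy': 45.57644192809654, 'cx': 283.9159306954382, 'cy': 208.22719049381797, 'R':
[... 1393 characters left out ...]
 -0.001], 0.85), ([0.801, -0.029, 0.002], 0.65)]
beaker scene [([0.333, -0.482, 0.001], 0.82)]
tipbox top [([0.799, -0.028, -0.001], 0.91)]
tipbox scene [([0.801, -0.033, 0.002], 0.78)]
alblock top [([0.524, -0.019, 0.018], 0.6), ([0.557, -0.15, 0.002], 0.51)]
alblock scene [([0.559, -0.152, -0.003], 0.96)]
large0 top [([0.471, 0.015, 0.014], 0.61), ([0.495, 0.088, 0.013], 0.58), ([0.559, 0.016, 0.001], 0.41)]
large0 scene [([0.472, 0.016, 0.016], 0.62), ([0.493, 0.084, 0.013], 0.58)]
small0 top [([0.521, -0.02, 0.017], 0.65), ([0.534, 0.025, 0.015], 0.5), ([0.551, 0.072, 0.017], 0.42)]
small0 scene [([0.536, 0.028, 0.016], 0.58), ([0.552, 0.071, 0.011], 0.41), ([0.523, -0.019, 0.01], 0.39)]
```

View pics/top0.png

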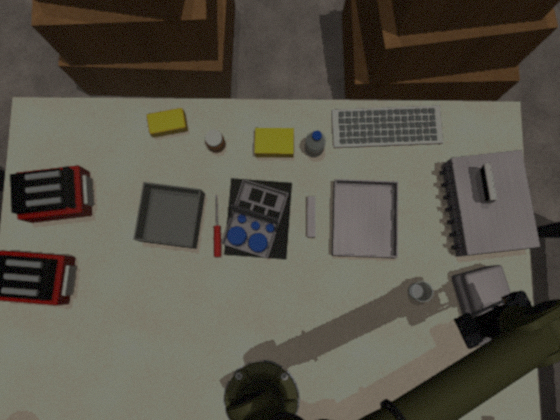

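View pics/scene0.png

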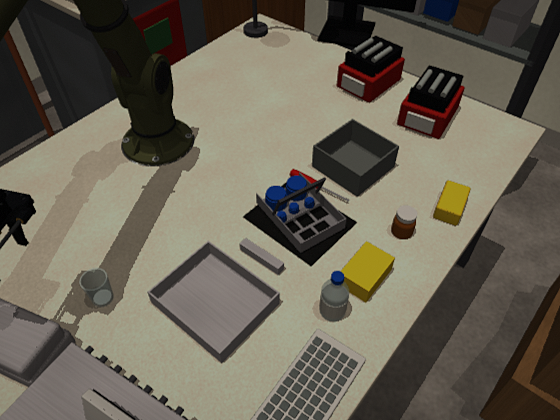

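The top view shows the tray at about (260,218), mouth towards the robot, with the bin at (170,216), pan at (364,218), driver at (217,230) and bar at (310,216). This agrees with the networks' reports. Next I'll measure the handle's yaw from depth.

```bash
cat > h.py <<'E'
import numpy as np
from scipy.spatial.transform import Rotation as R
from cell import get_obs, optics, env, nets
def cloud(c):
    p,d=optics.read_camera(c); i=optics.camera_info(c); f=210/np.tan(np.radians(i["fovy"]/2))
    v,u=np.mgrid[0:420,0:560]; X=np.stack([(u-i["cx"])/f*d,(v-i["cy"])/f*d,d],-1)
    return p,np.where(d[...,None]>0,(X-i["t"])@i["R"],np.nan)
# tool in tray frame, grasping at the handle middle
RT=np.array([[0,.940,.342],[-1,0,0],[0,.342,-.940]]); RT=R.from_matrix(RT)  # columns tool x,y,z
GP=np.array([0,0,.105])
def tool(): # measured
    o=get_obs(); return np.array(o["tool_pos"]),R.from_euler("xyz",o["tool_rot"],degrees=True)
def traypose():  # tray pose implied by the tool, when gripped nominally
    p,r=tool(); t=r*RT.inv(); g=p-env.grip_depth*r.as_matrix()[:,2]; return g-t.apply(GP),t
def want(origin,yaw,tilt,roll=0,back=0):
    """tool pose for a tray origin, yaw, tilt (+ = mouth down), roll about tray x; back = stand-off m"""
    t=R.from_euler("ZYX",[yaw,tilt,roll],degrees=True); r=t*RT
    return np.array(origin)+t.apply(GP)+(env.grip_depth-back)*r.as_matrix()[:,2],r
def rel(target,cur=None):
    p,r=cur or tool(); P,Q=target
    return "t",np.round(1000*r.inv().apply(P-p),1),"w",np.round((r.inv()*Q).as_rotvec(degrees=True),1)
E
python3 - <<'E'
from h import *
print([x for x in dir(env) if x[0]!='_'], env.grip_depth)
for c in ["top","scene"]:
    p,X=cloud(c)
    m=(np.hypot(X[...,0]-.555,X[...,1]-.025)<.1)&(X[...,2]>.085)&(X[...,2]<.13)
    P=X[m]; q=P-P.mean(0); w=np.linalg.svd(q[:,:2],full_matrices=False)[2][0]
    s=q[:,:2]@w
    print(c,m.sum(),P.mean(0).round(4),P.min(0).round(3),P.max(0).round(3),"dir",np.degrees(np.arctan2(w[1],w[0])),"ext",s.min(),s.max(), (P.mean(0)[:2]+w*(s.min()+s.max())/2).round(4))
print(rel(want([.556,.025,.004],163,0,back=.10)))
E
```

```text
Traceback (most recent call last):
  File "h.py", line 9, in <module>
    RT=np.array([[0,.940,.342],[-1,0,0],[0,.342,-.940]]); RT=R.from_matrix(RT)  # columns tool x,y,z
                                                             ~~~~~~~~~~~~~^^^^
  File "scipy/spatial/transform/_rotation.pyx", line 1143, in scipy.spatial.transform._rotation.Rotation.from_matrix
ValueError: Non-positive determinant (left-handed or null coordinate frame) in rotation matrix 0: [[ 0.     0.94   0.342]
 [-1.     0.     0.   ]
 [ 0.     0.342 -0.94 ]].
```

```bash
sed -i 's/\[\[0,.940,.342\],\[-1,0,0\],\[0,.342,-.940\]\]/[[0,-.940,.342],[-1,0,0],[0,-.342,-.940]]/' h.py
python3 - <<'E'
from h import *
print([x for x in dir(env) if x[0]!='_'], env.grip_depth)
for c in ["top","scene"]:
    p,X=cloud(c)
    m=(np.hypot(X[...,0]-.555,X[...,1]-.025)<.1)&(X[...,2]>.085)&(X[...,2]<.13)
    P=X[m]; q=P-P.mean(0); w=np.linalg.svd(q[:,:2],full_matrices=False)[2][0]
    s=q[:,:2]@w
    print(c,m.sum(),P.mean(0).round(4),P.min(0).round(3),P.max(0).round(3),"dir",np.degrees(np.arctan2(w[1],w[0])),"ext",s.min(),s.max(), (P.mean(0)[:2]+w*(s.min()+s.max())/2).round(4))
print(rel(want([.556,.025,.004],163,0,back=.10)))
E
```

```text
['PlanningError', 'grip_depth', 'sign_off'] 0.0187
top 302 [0.5531 0.0279 0.1148] [ 0.52  -0.043  0.089] [0.582 0.101 0.13 ] dir 72.86698086326716 ext -0.07476114998061892 0.0748337492577511 [0.5531 0.0279]
scene 315 [0.5563 0.0185 0.1139] [ 0.52  -0.049  0.085] [0.584 0.095 0.128] dir -107.81732260535573 ext -0.07820282078122798 0.07122448284117441 [0.5574 0.0218]
('t', array([ 538.7, -427.4,   37.1]), 'w', array([ 18.8,  -8.5, -48.4]))
```

```bash

python3 -m creep '[{"tx":27,"ty":-21,"gripper":1},{"tx":54,"ty":-43,"gripper":1},{"tx":81,"ty":-64,"gripper":1},{"tx":108,"ty":-86,"gripper":1},{"tx":135,"ty":-107,"gripper":1}]'
python3 -m creep '[{"tx":32,"ty":-25,"gripper":1},{"tx":64,"ty":-50,"gripper":1},{"tx":96,"ty":-75,"gripper":1},{"tx":128,"ty":-100,"gripper":1},{"tx":160,"ty":-125,"gripper":1}]'
python3 -m creep '[{"tx":32,"ty":-25,"gripper":1},{"tx":64,"ty":-50,"gripper":1},{"tx":96,"ty":-75,"gripper":1},{"tx":128,"ty":-100,"gripper":1},{"tx":160,"ty":-125,"gripper":1}]'
python3 - <<'E'
from h import *
print(get_obs()["qpos"].round(1),rel(want([.556,.025,.004],162.6,0,back=.10)))
E
```

```text
[66.7 18.4 -4.  83.1  1.3 78.5 -3.3] ('t', array([ 538.6, -427.3,   37.1]), 'w', array([ 18.8,  -8.5, -48. ]))validation failed for argument at $[0]...
validation failed for argument at $[0]...
validation failed for argument at $[0]...
```

```bash

python3 -m creep '[{"wx":0,"wy":0,"wz":0,"tx":27,"ty":-21,"tz":0,"gripper":1},{"wx":0,"wy":0,"wz":0,"tx":54,"ty":-43,"tz":0,"gripper":1},{"wx":0,"wy":0,"wz":0,"tx":81,"ty":-64,"tz":0,"gripper":1},{"wx":0,"wy":0,"wz":0,"tx":108,"ty":-86,"tz":0,"gripper":1},{"wx":0,"wy":0,"wz":0,"tx":135,"ty":-107,"tz":0,"gripper":1}]' && 
python3 -m creep '[{"wx":0,"wy":0,"wz":0,"tx":32,"ty":-25,"tz":0,"gripper":1},{"wx":0,"wy":0,"wz":0,"tx":64,"ty":-50,"tz":0,"gripper":1},{"wx":0,"wy":0,"wz":0,"tx":96,"ty":-75,"tz":0,"gripper":1},{"wx":0,"wy":0,"wz":0,"tx":128,"ty":-100,"tz":0,"gripper":1},{"wx":0,"wy":0,"wz":0,"tx":160,"ty":-125,"tz":0,"gripper":1}]'
python3 - <<'E'
from h import *
print(get_obs()["qpos"].round(1),rel(want([.556,.025,.004],162.6,0,back=.10)))
E
```

```text
time_s: 2.12
tool_pos: [0.3455, -0.439, 0.2227]
tool_rot: [180.0, 0.0, 24.1]
force: [0.2, -0.6, -0.8]
grip_width: 0.0872
grasp_force: 0.0
time_s: 2.53
tool_pos: [0.4406, -0.2593, 0.2229]
tool_rot: [179.9, -0.0, 24.1]
force: [-0.8, -0.1, 0.5]
grip_width: 0.0867
grasp_force: 0.0
[ 46.4   2.3 -19.4 102.    0.8  75.8 -39. ] ('t', array([ 242.2, -194. ,   37.4]), 'w', array([ 18.8,  -8.4, -48. ]))
```

```bash

python3 -m creep '[{"wx":2.4,"wy":-1,"wz":-6,"tx":31,"ty":-25,"tz":0,"gripper":1},{"wx":4.8,"wy":-2,"wz":-12,"tx":62,"ty":-50,"tz":0,"gripper":1},{"wx":7.2,"wy":-3,"wz":-18,"tx":93,"ty":-75,"tz":0,"gripper":1},{"wx":9.6,"wy":-4,"wz":-24,"tx":124,"ty":-100,"tz":0,"gripper":1},{"wx":12,"wy":-5,"wz":-30,"tx":155,"ty":-125,"tz":0,"gripper":1}]' 
python3 - <<'E'
from h import *
print(get_obs()["qpos"].round(1),rel(want([.556,.025,.004],162.6,0,back=.10)))
E
```

```text
time_s: 2.95
tool_pos: [0.5311, -0.0826, 0.2231]
tool_rot: [-167.2, 1.7, 54.6]
force: [0.3, -0.3, 0.1]
grip_width: 0.0867
grasp_force: 0.0
[ 33.3  16.8 -29.8  88.2   3.   88.9 -32.2] ('t', array([111.8,  -7.5,  37. ]), 'w', array([  6.9,  -3.5, -17.7]))
```

```bash

python3 -m creep '[{"wx":2.3,"wy":-1.2,"wz":-5.9,"tx":37,"ty":-2,"tz":0,"gripper":1},{"wx":4.6,"wy":-2.4,"wz":-11.8,"tx":74,"ty":-5,"tz":10,"gripper":1},{"wx":6.9,"wy":-3.5,"wz":-17.7,"tx":111.8,"ty":-7.5,"tz":25,"gripper":1},{"wx":6.9,"wy":-3.5,"wz":-17.7,"tx":111.8,"ty":-7.5,"tz":37,"gripper":1},{"wx":6.9,"wy":-3.5,"wz":-17.7,"tx":111.8,"ty":-7.5,"tz":37,"gripper":1}]' 
python3 - <<'E'
from h import *
import cv2
print(get_obs()["qpos"].round(1),rel(want([.556,.025,.004],162.6,0)))
for c in ("scene","top"):
    p,d=optics.read_camera(c)
    cv2.imwrite(f"pics/{c}1.png",cv2.resize(p[150:270,200:400] if c=="scene" else p[150:280,160:360],None,fx=4,fy=4)[:,:,::-1])
    for q in ("handle","tray"): print(c,q,[(np.round(x["point"],3).tolist(),round(x["confidence"],2)) for x in nets.place_of(q,c)[:2]])
E
```

```text
time_s: 3.37
tool_pos: [0.5808, 0.0189, 0.1802]
tool_rot: [-159.6, -0.0, 72.7]
force: [-0.6, -0.1, -0.1]
grip_width: 0.087
grasp_force: 0.0
[ 23.   30.7 -34.1  78.2   7.5  94.2 -27.9] ('t', array([-1.6,  1.1, 94.3]), 'w', array([-0.5,  0. ,  0.1]))
scene handle [([0.555, 0.027, 0.108], 0.57), ([0.332, -0.482, -0.002], 0.57)]
scene tray [([0.552, 0.025, 0.009], 0.6)]
top handle [([0.555, 0.025, 0.109], 0.89), ([0.496, 0.085, 0.014], 0.37)]
top tray [([0.554, 0.026, 0.01], 0.7), ([0.594, 0.015, 0.009], 0.31)]
```

View pics/scene1.png

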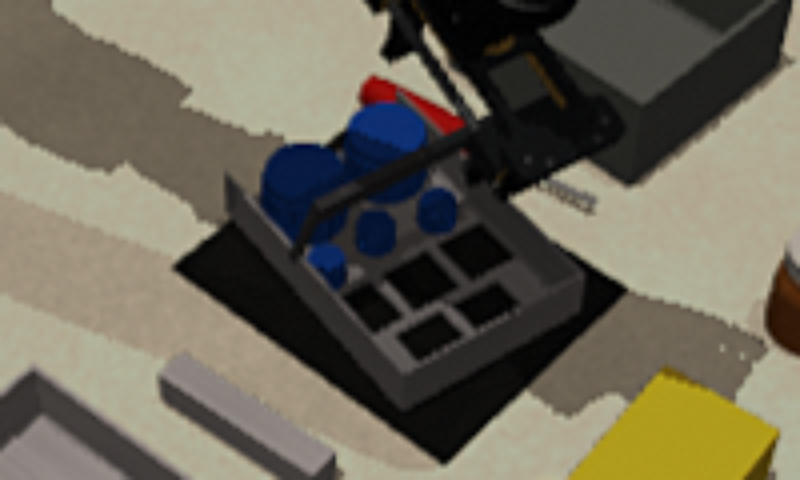

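```bash

python3 -m creep '[{"wx":-0.3,"wy":0,"wz":0,"tx":-1.5,"ty":1,"tz":20,"gripper":0},{"wx":-0.3,"wy":0,"wz":0,"tx":-1.5,"ty":1,"tz":45,"gripper":0},{"wx":-0.3,"wy":0,"wz":0,"tx":-1.5,"ty":1,"tz":70,"gripper":0},{"wx":-0.3,"wy":0,"wz":0,"tx":-1.5,"ty":1,"tz":88,"gripper":0},{"wx":-0.3,"wy":0,"wz":0,"tx":-1.5,"ty":1,"tz":94,"gripper":0}]'
python3 -m creep '[{"wx":0,"wy":0,"wz":0,"tx":0,"ty":0,"tz":0,"gripper":0},{"wx":0,"wy":0,"wz":0,"tx":0,"ty":0,"tz":0,"gripper":0}]'
python3 - <<'E'
from h import *
print(get_obs()["qpos"].round(1),rel(want([.5555,.025,.004],162.6,0)))
E
```

```text
time_s: 4.08
tool_pos: [0.5501, 0.0221, 0.095]
tool_rot: [-160.2, 0.2, 72.3]
force: [0.2, -0.1, 0.1]
grip_width: 0.0618
grasp_force: 0.0
time_s: 4.25
tool_pos: [0.5529, 0.0226, 0.0976]
tool_rot: [-160.5, 0.0, 72.3]
force: [0.4, 0.1, 0.4]
grip_width: 0.0489
grasp_force: 0.0
[ 24.1  30.6 -33.8  88.3   8.1  83.6 -28.3] ('t', array([ 3. , -2.3,  7.4]), 'w', array([ 0.5, -0.1, -0.3]))
```

```bash

python3 -m creep '[{"wx":0.5,"wy":0,"wz":-0.3,"tx":3,"ty":-2,"tz":4,"gripper":0},{"wx":0.5,"wy":0,"wz":-0.3,"tx":3,"ty":-2,"tz":7,"gripper":0},{"wx":0.5,"wy":0,"wz":-0.3,"tx":3,"ty":-2,"tz":7,"gripper":0},{"wx":0.5,"wy":0,"wz":-0.3,"tx":3,"ty":-2,"tz":7,"gripper":0}]'
python3 - <<'E'
from h import *
print(get_obs()["qpos"].round(1),rel(want([.5555,.025,.004],162.6,0)))
E
```

```text
time_s: 4.58
tool_pos: [0.5492, 0.0276, 0.0904]
tool_rot: [-159.8, -0.1, 72.7]
force: [0.6, -0.3, -0.0]
grip_width: 0.0434
grasp_force: 0.0
[ 23.9  31.1 -33.9  88.7   8.   83.3 -28.3] ('t', array([-0.6,  0.1, -1.1]), 'w', array([-0.2, -0. ,  0.1]))
```

```bash

for i in 1 2; do python3 -m creep '[{"wx":0,"wy":0,"wz":0,"tx":0,"ty":0,"tz":0,"gripper":-1},{"wx":0,"wy":0,"wz":0,"tx":0,"ty":0,"tz":0,"gripper":-1},{"wx":0,"wy":0,"wz":0,"tx":0,"ty":0,"tz":0,"gripper":-1},{"wx":0,"wy":0,"wz":0,"tx":0,"ty":0,"tz":0,"gripper":-1},{"wx":0,"wy":0,"wz":0,"tx":0,"ty":0,"tz":0,"gripper":-1}]' 55; done
python3 - <<'E'
from h import *
o,t=traypose(); print(o.round(4),t.as_euler("ZYX",degrees=True).round(1))
# lift 20 mm straight, then to 110 mm with holed end 5 deg down
print(rel(want([.5555,.025,.024],162.6,0)),rel(want([.5555,.025,.11],162.6,-5)))
E
```

```text
time_s: 5.0
tool_pos: [0.5489, 0.0275, 0.0902]
tool_rot: [-159.8, -0.1, 72.7]
force: [0.1, -0.7, 0.7]
grip_width: 0.0179
grasp_force: 0.0
time_s: 5.42
tool_pos: [0.5479, 0.0278, 0.0906]
tool_rot: [-159.7, -0.0, 72.7]
force: [-4.8, 0.2, 5.5]
grip_width: 0.0077
grasp_force: 55.0
[0.5536 0.0261 0.0032] [162.7  -0.3  -0. ]
('t', array([ -0.4,  -5.6, -20.1]), 'w', array([-0.3,  0. ,  0.1])) ('t', array([  -0.4,  -28.4, -103.6]), 'w', array([4.7, 0. , 0.1]))
```

```bash

python3 -m creep '[{"wx":0,"wy":0,"wz":0,"tx":0,"ty":-1,"tz":-3,"gripper":-1},{"wx":0,"wy":0,"wz":0,"tx":0,"ty":-2.5,"tz":-7,"gripper":-1},{"wx":0,"wy":0,"wz":0,"tx":0,"ty":-4.5,"tz":-12,"gripper":-1},{"wx":1,"wy":0,"wz":0,"tx":0,"ty":-6.5,"tz":-18,"gripper":-1},{"wx":2,"wy":0,"wz":0,"tx":0,"ty":-8.5,"tz":-24,"gripper":-1}]'
python3 -m creep '[{"wx":1,"wy":0,"wz":0,"tx":0,"ty":-4,"tz":-12,"gripper":-1},{"wx":2,"wy":0,"wz":0,"tx":0,"ty":-10,"tz":-28,"gripper":-1},{"wx":3,"wy":0,"wz":0,"tx":0,"ty":-15,"tz":-44,"gripper":-1},{"wx":4,"wy":0,"wz":0,"tx":0,"ty":-20,"tz":-58,"gripper":-1},{"wx":4,"wy":0,"wz":0,"tx":0,"ty":-24,"tz":-66,"gripper":-1}]'
python3 - <<'E'
from h import *
import cv2
o,t=traypose(); e=t.as_euler("ZYX",degrees=True); print(get_obs()["qpos"].round(1),o.round(4),e.round(1),get_obs()["force"])
p,d=optics.read_camera("top"); cv2.imwrite("pics/top2.png",cv2.resize(p[120:280,120:420],None,fx=2.6,fy=2.6)[:,:,::-1])
for q in ("handle","mouth","holes"): print(q,[(np.round(x["point"],3).tolist(),round(x["confidence"],2)) for x in nets.place_of(q,"top")[:2]])
for y in (145,162,190,210): print(y,rel(want([.53,-.30,.125],y,-5)))
E
```

```text
time_s: 5.83
tool_pos: [0.5496, 0.0271, 0.1158]
tool_rot: [-157.9, -0.1, 72.7]
force: [-0.3, -0.2, -5.2]
grip_width: 0.0076
grasp_force: 55.0
time_s: 6.25
tool_pos: [0.5533, 0.0259, 0.1866]
tool_rot: [-154.0, -0.1, 72.6]
force: [1.5, -0.1, -5.1]
grip_width: 0.0078
grasp_force: 55.0
[ 23.3  31.6 -34.3  78.1   5.3  98.6 -28.2] [0.5507 0.0269 0.099 ] [ 1.626e+02 -6.000e+00 -1.000e-01] [ 1.54228781 -0.06730634 -5.0987801 ]
handle [([0.563, 0.021, 0.203], 0.75), ([0.47, 0.018, 0.115], 0.21)]
mouth [([0.448, 0.058, 0.12], 0.88)]
holes []
145 ('t', array([-318.5,   57.6,  -59. ]), 'w', array([-1.1,  7.6, 16. ]))
162 ('t', array([-318.1,   57.7,  -59.1]), 'w', array([-1.1,  0.2,  0.6]))
190 ('t', array([-317.5,   57.6,  -59. ]), 'w', array([ -1.1, -11.8, -24.6]))
210 ('t', array([-317.2,   57.3,  -58.9]), 'w', array([ -1. , -20.5, -42.7]))
```

View pics/top2.png

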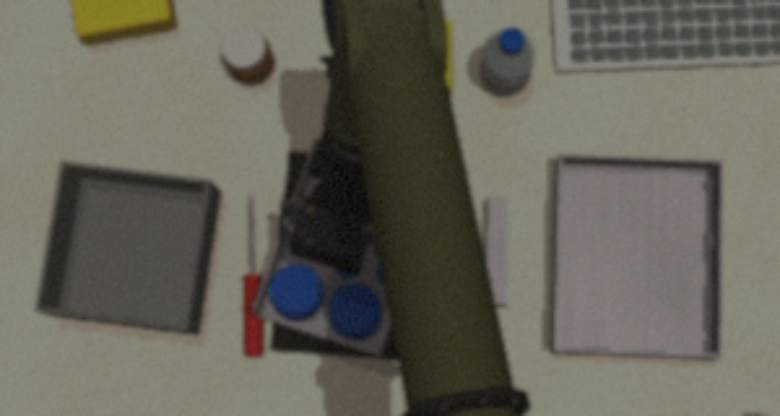

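The tray is held, with both large caps at the mouth end (297,292) and (356,310) of the crop and the arm over the rest. Next is the carry to the pan.

```bash
cat >> h.py <<'E'
def path(*keys,start=None):
    """keys: (n rows, origin xyz, yaw, tilt, roll); smooth from where the tray is; prints rows by calls of 5"""
    o,t=traypose(); a=np.r_[o,t.as_euler("ZYX",degrees=True)]; a[3]%=360
    if start is not None: a=np.array(start,float)
    pts=[a]
    for n,*k in keys:
        k=np.r_[k[0],k[1:]]; 
        for i in range(1,n+1):
            s=i/n; s=s*s*(3-2*s); pts.append(a+(k-a)*s)
        a=k
    T=[want(x[:3],*x[3:]) for x in pts]
    for i in range(1,len(T)):
        if (i-1)%5==0: base=T[i-1]; print("--call")
        _,d,_,w=rel(T[i],base); print("w",*w,"t",*d.round(0).astype(int))
E
python3 - <<'E'
from h import *
path((20,[.511,-.335,.115],200,-6,0))
E
```

```text
--call
w -0.0 -0.1 -0.2 t -3 0 0
w -0.0 -0.5 -0.9 t -10 2 -1
w -0.0 -1.0 -2.0 t -22 3 -3
w -0.0 -1.7 -3.5 t -37 6 -5
w -0.0 -2.6 -5.2 t -56 9 -7
--call
w -0.0 -1.0 -2.0 t -22 1 -2
w -0.0 -2.1 -4.2 t -45 3 -4
w -0.0 -3.2 -6.6 t -71 5 -6
w -0.0 -4.4 -9.0 t -97 6 -8
w -0.0 -5.7 -11.5 t -124 8 -11
--call
w -0.0 -1.2 -2.5 t -27 -4 0
w -0.0 -2.4 -5.0 t -53 -7 1
w -0.0 -3.6 -7.3 t -78 -11 1
w -0.0 -4.7 -9.5 t -102 -14 1
w -0.0 -5.6 -11.5 t -124 -17 2
--call
w -0.0 -0.9 -1.8 t -18 -6 2
w -0.0 -1.6 -3.2 t -32 -12 4
w -0.0 -2.1 -4.3 t -44 -16 5
w -0.0 -2.4 -5.0 t -51 -18 6
w -0.0 -2.6 -5.2 t -53 -19 6
```

```bash

python3 -m creep '[{"wx":0,"wy":-0.1,"wz":-0.2,"tx":-3,"ty":0,"tz":0,"gripper":-1},{"wx":0,"wy":-0.5,"wz":-0.9,"tx":-10,"ty":2,"tz":-1,"gripper":-1},{"wx":0,"wy":-1,"wz":-2,"tx":-22,"ty":3,"tz":-3,"gripper":-1},{"wx":0,"wy":-1.7,"wz":-3.5,"tx":-37,"ty":6,"tz":-5,"gripper":-1},{"wx":0,"wy":-2.6,"wz":-5.2,"tx":-56,"ty":9,"tz":-7,"gripper":-1}]' >/dev/null
python3 -m creep '[{"wx":0,"wy":-1,"wz":-2,"tx":-22,"ty":1,"tz":-2,"gripper":-1},{"wx":0,"wy":-2.1,"wz":-4.2,"tx":-45,"ty":3,"tz":-4,"gripper":-1},{"wx":0,"wy":-3.2,"wz":-6.6,"tx":-71,"ty":5,"tz":-6,"gripper":-1},{"wx":0,"wy":-4.4,"wz":-9,"tx":-97,"ty":6,"tz":-8,"gripper":-1},{"wx":0,"wy":-5.7,"wz":-11.5,"tx":-124,"ty":8,"tz":-11,"gripper":-1}]'
python3 -m creep '[{"wx":0,"wy":-1.2,"wz":-2.5,"tx":-27,"ty":-4,"tz":0,"gripper":-1},{"wx":0,"wy":-2.4,"wz":-5,"tx":-53,"ty":-7,"tz":1,"gripper":-1},{"wx":0,"wy":-3.6,"wz":-7.3,"tx":-78,"ty":-11,"tz":1,"gripper":-1},{"wx":0,"wy":-4.7,"wz":-9.5,"tx":-102,"ty":-14,"tz":1,"gripper":-1},{"wx":0,"wy":-5.6,"wz":-11.5,"tx":-124,"ty":-17,"tz":2,"gripper":-1}]' >/dev/null
python3 -m creep '[{"wx":0,"wy":-0.9,"wz":-1.8,"tx":-18,"ty":-6,"tz":2,"gripper":-1},{"wx":0,"wy":-1.6,"wz":-3.2,"tx":-32,"ty":-12,"tz":4,"gripper":-1},{"wx":0,"wy":-2.1,"wz":-4.3,"tx":-44,"ty":-16,"tz":5,"gripper":-1},{"wx":0,"wy":-2.4,"wz":-5,"tx":-51,"ty":-18,"tz":6,"gripper":-1},{"wx":0,"wy":-2.6,"wz":-5.2,"tx":-53,"ty":-19,"tz":6,"gripper":-1}]' 
python3 - <<'E'
from h import *
o,t=traypose(); e=t.as_euler("ZYX",degrees=True); print(get_obs()["qpos"].round(1),o.round(4),e.round(1),get_obs()["force"])
for c in ("top","scene"):
    optics.read_camera(c)
    for q in ("small0","large0","tray"): print(c,q,[(np.round(x["point"],3).tolist(),round(x["confidence"],2)) for x in nets.place_of(q,c)[:4]])
path((10,[.511,-.335,.108],200,-14,0))
path((10,[.511,-.335,.108],200,-20,0))
E
```

```text
time_s: 7.28
tool_pos: [0.532, -0.1556, 0.1938]
tool_rot: [-153.7, -0.0, 91.5]
force: [0.6, -0.5, -5.4]
grip_width: 0.0077
grasp_force: 55.0
time_s: 8.12
tool_pos: [0.5123, -0.3363, 0.2024]
tool_rot: [-153.8, -0.0, 109.8]
force: [0.6, -0.6, -5.1]
grip_width: 0.0072
grasp_force: 55.0
[ 41.9  32.3 -31.8  74.6  29.9 100.5  30.3] [ 0.5093 -0.3373  0.1148] [-160.2   -6.2   -0. ] [ 0.61849265 -0.6465866  -5.1322965 ]
top small0 []
top large0 [([0.451, -0.394, 0.132], 0.53), ([0.796, -0.028, 0.002], 0.24)]
top tray [([0.791, -0.16, 0.002], 0.27), ([0.529, 0.148, -0.001], 0.22)]
scene small0 [([0.513, -0.39, 0.123], 0.61), ([0.497, -0.347, 0.128], 0.6), ([0.482, -0.297, 0.126], 0.48), ([0.554, -0.324, -0.0], 0.2)]
scene large0 [([0.454, -0.391, 0.132], 0.85), ([0.43, -0.325, 0.131], 0.6)]
scene tray [([0.51, -0.333, 0.113], 0.64)]
--call
w 0.2 -0.0 -0.0 t 0 0 0
w 0.8 -0.0 -0.0 t 0 2 0
w 1.7 -0.0 -0.0 t 0 3 0
w 2.8 -0.0 -0.0 t 0 5 1
w 3.9 -0.0 -0.0 t 0 7 1
--call
w 1.2 -0.0 -0.0 t 0 2 0
w 2.2 -0.0 -0.0 t 0 4 0
w 3.1 -0.0 -0.0 t 0 6 1
w 3.7 -0.0 -0.0 t 0 7 1
w 3.9 -0.0 -0.0 t 0 8 1
--call
w 0.4 -0.0 -0.0 t 0 1 0
w 1.4 -0.0 -0.0 t 0 2 0
w 3.0 -0.0 -0.0 t 0 5 0
w 4.9 -0.0 -0.0 t 0 8 0
w 6.9 -0.0 -0.0 t 0 12 0
--call
w 2.0 -0.0 -0.0 t 0 4 0
w 3.9 -0.0 -0.0 t 0 7 0
w 5.5 -0.0 -0.0 t 0 10 -1
w 6.5 -0.0 -0.0 t 0 11 -1
w 6.9 -0.0 -0.0 t 0 12 -1
```

```bash

python3 -m creep '[{"wx":0.5,"wy":0,"wz":0,"tx":0,"ty":1,"tz":0,"gripper":-1},{"wx":1.5,"wy":0,"wz":0,"tx":0,"ty":3,"tz":0,"gripper":-1},{"wx":2.5,"wy":0,"wz":0,"tx":0,"ty":5,"tz":0,"gripper":-1},{"wx":3.5,"wy":0,"wz":0,"tx":0,"ty":7,"tz":1,"gripper":-1},{"wx":4.5,"wy":0,"wz":0,"tx":0,"ty":8,"tz":1,"gripper":-1}]' >/dev/null
python3 -m creep '[{"wx":1,"wy":0,"wz":0,"tx":0,"ty":2,"tz":0,"gripper":-1},{"wx":2,"wy":0,"wz":0,"tx":0,"ty":4,"tz":0,"gripper":-1},{"wx":3,"wy":0,"wz":0,"tx":0,"ty":6,"tz":1,"gripper":-1},{"wx":3.5,"wy":0,"wz":0,"tx":0,"ty":7,"tz":1,"gripper":-1},{"wx":3.5,"wy":0,"wz":0,"tx":0,"ty":7,"tz":1,"gripper":-1}]'
cat > look.py <<'E'
from h import *
o,t=traypose(); e=t.as_euler("ZYX",degrees=True); print(get_obs()["qpos"].round(1),o.round(4),e.round(1))
for c in ("top","scene"):
    optics.read_camera(c)
    for q in ("small0","large0"): 
        for x in nets.place_of(q,c)[:5]: print(c,q,np.round(x["point"],3),"in tray mm",(1000*t.inv().apply(np.array(x["point"])-o)).round(0),round(x["confidence"],2))
E
python3 look.py
```

```text
time_s: 9.35
tool_pos: [0.5252, -0.3298, 0.1933]
tool_rot: [-145.8, -0.1, 110.0]
force: [-0.0, 0.9, -6.0]
grip_width: 0.0074
grasp_force: 55.0
[ 35.9  38.5 -29.7  69.   34.2 107.6  28.2] [ 0.5108 -0.335   0.1069] [-1.60e+02 -1.42e+01 -1.00e-01]
top small0 [ 0.499 -0.352  0.122] in tray mm [20. 12. 10.] 0.42
top small0 [ 0.519 -0.389  0.124] in tray mm [14. 53. 14.] 0.36
top large0 [ 0.458 -0.389  0.135] in tray mm [73. 33. 10.] 0.76
top large0 [ 0.436 -0.319  0.134] in tray mm [ 70. -40.  10.] 0.52
scene small0 [ 0.499 -0.349  0.124] in tray mm [19.  9. 13.] 0.59
scene small0 [ 0.517 -0.39   0.115] in tray mm [15. 53.  4.] 0.46
scene small0 [ 0.332 -0.482  0.   ] in tray mm [ 186.   77. -157.] 0.44
scene small0 [ 0.53   0.151 -0.003] in tray mm [-206. -450.  -62.] 0.29
scene large0 [ 0.457 -0.391  0.136] in tray mm [74. 34. 11.] 0.86
scene large0 [ 0.431 -0.322  0.134] in tray mm [ 75. -39.   9.] 0.67
```

```bash

python3 -m creep '[{"wx":0.7,"wy":0,"wz":0,"tx":0,"ty":1,"tz":0,"gripper":-1},{"wx":1.4,"wy":0,"wz":0,"tx":0,"ty":2,"tz":0,"gripper":-1},{"wx":2,"wy":0,"wz":0,"tx":0,"ty":3,"tz":0,"gripper":-1},{"wx":2,"wy":0,"wz":0,"tx":0,"ty":3,"tz":0,"gripper":-1},{"wx":2,"wy":0,"wz":0,"tx":0,"ty":3,"tz":0,"gripper":-1}]'
python3 look.py
```

```text
time_s: 10.07
tool_pos: [0.5274, -0.3292, 0.1921]
tool_rot: [-143.8, -0.0, 110.0]
force: [0.7, -1.0, -6.1]
grip_width: 0.0077
grasp_force: 55.0
[ 34.6  39.9 -29.2  67.6  35.2 109.3  28. ] [ 0.5102 -0.3354  0.1063] [-160.   -16.2   -0. ]
top small0 [ 0.498 -0.351  0.122] in tray mm [21. 11. 11.] 0.53
top small0 [ 0.518 -0.39   0.123] in tray mm [15. 54. 13.] 0.45
top large0 [ 0.455 -0.389  0.137] in tray mm [76. 31.  9.] 0.61
top large0 [ 0.434 -0.321  0.136] in tray mm [ 73. -39.  10.] 0.42
scene small0 [ 0.518 -0.387  0.12 ] in tray mm [14. 51. 10.] 0.6
scene small0 [ 0.498 -0.348  0.125] in tray mm [21.  7. 14.] 0.51
scene small0 [0.797 0.156 0.002] in tray mm [-449. -364.   22.] 0.38
scene large0 [ 0.46  -0.39   0.134] in tray mm [71. 34.  9.] 0.82
scene large0 [ 0.433 -0.324  0.134] in tray mm [ 74. -37.   7.] 0.66
```

```bash

python3 -m creep '[{"wx":0.7,"wy":0,"wz":0,"tx":0,"ty":1,"tz":0,"gripper":-1},{"wx":1.4,"wy":0,"wz":0,"tx":0,"ty":2,"tz":0,"gripper":-1},{"wx":2,"wy":0,"wz":0,"tx":0,"ty":3,"tz":0,"gripper":-1},{"wx":2,"wy":0,"wz":0,"tx":0,"ty":3,"tz":0,"gripper":-1},{"wx":2,"wy":0,"wz":0,"tx":0,"ty":3,"tz":0,"gripper":-1}]'
python3 look.py
python3 - <<'E'
from h import *
import cv2
p,d=optics.read_camera("scene"); cv2.imwrite("pics/scene3.png",cv2.resize(p[200:370,90:330],None,fx=3.3,fy=3.3)[:,:,::-1])
E
```

```text
time_s: 10.78
tool_pos: [0.5296, -0.3284, 0.1902]
tool_rot: [-141.8, -0.0, 110.0]
force: [-0.3, -0.4, -6.2]
grip_width: 0.0073
grasp_force: 55.0
[ 33.3  41.4 -28.5  66.2  36.2 111.   27.8] [ 0.5097 -0.3357  0.1052] [-160.   -18.2   -0. ]
top small0 [ 0.518 -0.39   0.121] in tray mm [15. 54. 12.] 0.55
top small0 [ 0.501 -0.351  0.12 ] in tray mm [18. 12. 10.] 0.52
top small0 [ 0.559 -0.151 -0.002] in tray mm [-137. -156.  -67.] 0.52
top large0 [ 0.46  -0.391  0.138] in tray mm [72. 35. 11.] 0.56
scene small0 [ 0.516 -0.389  0.116] in tray mm [15. 53.  6.] 0.64
scene small0 [ 0.556 -0.32   0.102] in tray mm [-47.   1.  12.] 0.48
scene small0 [ 0.497 -0.347  0.122] in tray mm [21.  6. 11.] 0.46
scene small0 [ 0.484 -0.298  0.117] in tray mm [ 15. -45.   7.] 0.34
scene large0 [ 0.434 -0.324  0.136] in tray mm [ 73. -37.   8.] 0.91
scene large0 [ 0.513 -0.333  0.106] in tray mm [-3. -1.  2.] 0.32
scene large0 [ 0.486 -0.299  0.119] in tray mm [ 14. -43.  10.] 0.19
```

View pics/scene3.png

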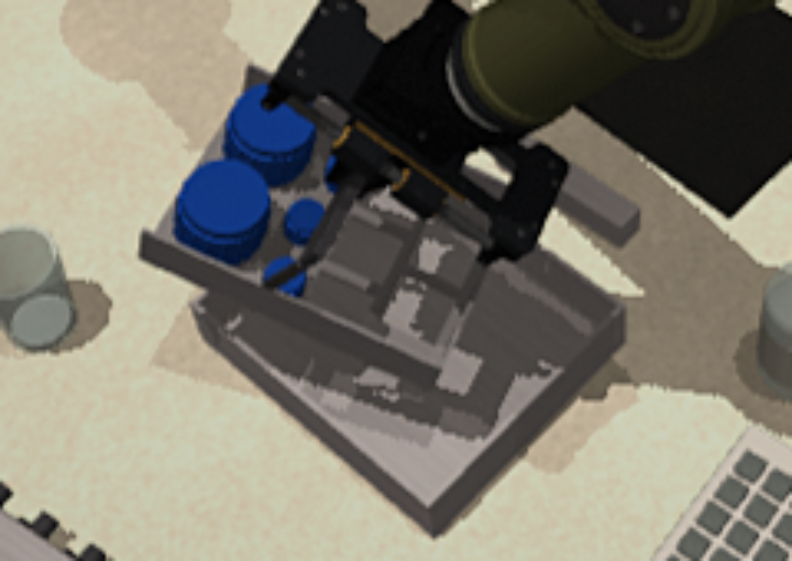

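```bash

python3 - <<'E'
from h import *
path((5,[.5135,-.342,.107],212,-21.5,0))
E
```

```text
--call
w 0.3 -0.8 -1.0 t 0 1 0
w 1.2 -2.7 -3.3 t -1 2 -1
w 2.2 -4.9 -6.1 t -1 3 -2
w 3.0 -6.9 -8.4 t -1 5 -3
w 3.3 -7.7 -9.3 t -1 5 -4
```

```bash

python3 -m creep '[{"wx":0.5,"wy":-1.5,"wz":-2,"tx":0,"ty":1,"tz":0,"gripper":-1},{"wx":1.2,"wy":-3,"wz":-3.7,"tx":0,"ty":2,"tz":-1,"gripper":-1},{"wx":2,"wy":-4.6,"wz":-5.6,"tx":-1,"ty":3,"tz":-2,"gripper":-1},{"wx":2.7,"wy":-6.2,"wz":-7.5,"tx":-1,"ty":4,"tz":-3,"gripper":-1},{"wx":3.3,"wy":-7.7,"wz":-9.3,"tx":-1,"ty":5,"tz":-4,"gripper":-1}]'
python3 look.py
```

```text
time_s: 11.55
tool_pos: [0.536, -0.327, 0.1907]
tool_rot: [-138.5, -0.1, 122.2]
force: [-0.2, 0.3, -5.9]
grip_width: 0.0076
grasp_force: 55.0
[ 31.   40.1 -29.7  70.2  42.6 109.1  35.1] [ 0.5139 -0.3408  0.1071] [-1.477e+02 -2.150e+01 -1.000e-01]
top small0 [ 0.476 -0.403  0.143] in tray mm [74. 32. 10.] 0.75
top small0 [ 0.488 -0.309  0.125] in tray mm [ 11. -40.  15.] 0.52
top small0 [ 0.504 -0.359  0.123] in tray mm [23. 10.  8.] 0.47
top small0 [ 0.55  -0.321  0.205] in tray mm [ -2.   2. 106.] 0.33
top large0 [ 0.479 -0.404  0.145] in tray mm [73. 35. 12.] 0.98
top large0 [ 0.441 -0.339  0.141] in tray mm [ 69. -40.  10.] 0.77
scene small0 [ 0.509 -0.352  0.122] in tray mm [15.  7. 10.] 0.64
scene small0 [ 0.488 -0.305  0.117] in tray mm [  7. -44.   8.] 0.53
scene small0 [ 0.54  -0.383  0.116] in tray mm [ 4. 50.  8.] 0.46
scene large0 [ 0.487 -0.398  0.137] in tray mm [60. 34.  8.] 0.68
```

```bash

python3 -m creep '[{"wx":0.5,"wy":0,"wz":0,"tx":0,"ty":1,"tz":0,"gripper":-1},{"wx":0.5,"wy":0,"wz":0,"tx":0,"ty":1,"tz":0,"gripper":-1},{"wx":0.5,"wy":0,"wz":0,"tx":0,"ty":1,"tz":0,"gripper":-1},{"wx":0.5,"wy":0,"wz":0,"tx":0,"ty":1,"tz":0,"gripper":-1}]'
python3 look.py
```

```text
time_s: 12.18
tool_pos: [0.5364, -0.3273, 0.1901]
tool_rot: [-138.0, -0.0, 122.0]
force: [0.2, -0.4, -5.5]
grip_width: 0.0077
grasp_force: 55.0
[ 30.7  40.5 -29.5  69.9  42.8 109.5  34.9] [ 0.5136 -0.3415  0.1067] [-148.  -22.   -0.]
top small0 [ 0.514 -0.354  0.122] in tray mm [11. 10. 12.] 0.59
top small0 [ 0.801  0.162 -0.   ] in tray mm [-513. -275.   92.] 0.27
top large0 [ 0.495 -0.391  0.135] in tray mm [49. 32. 10.] 0.66
top large0 [ 0.452 -0.331  0.136] in tray mm [ 54. -42.  10.] 0.64
scene small0 [ 0.451 -0.335  0.137] in tray mm [ 58. -39.   9.] 0.72
scene small0 [ 0.585 -0.357  0.022] in tray mm [-80.  51. -59.] 0.61
scene small0 [ 0.516 -0.352  0.119] in tray mm [ 7. 10. 11.] 0.6
scene small0 [ 0.536 -0.272  0.024] in tray mm [-82. -47. -56.] 0.52
scene large0 [ 0.452 -0.337  0.134] in tray mm [ 57. -37.   7.] 0.98
scene large0 [ 0.498 -0.388  0.134] in tray mm [46. 31. 11.] 0.82
scene large0 [ 0.554  0.296 -0.002] in tray mm [-385. -519.   39.] 0.74
```

Two small caps have already dropped into the pan at z≈0.02, and the third is creeping towards its hole. I'll hold at this tilt.

```bash

python3 -m creep '[{"wx":0,"wy":0,"wz":0,"tx":0,"ty":0,"tz":0,"gripper":-1},{"wx":0,"wy":0,"wz":0,"tx":0,"ty":0,"tz":0,"gripper":-1},{"wx":0,"wy":0,"wz":0,"tx":0,"ty":0,"tz":0,"gripper":-1},{"wx":0,"wy":0,"wz":0,"tx":0,"ty":0,"tz":0,"gripper":-1},{"wx":0,"wy":0,"wz":0,"tx":0,"ty":0,"tz":0,"gripper":-1}]' | head -1
python3 look.py
```

```text
time_s: 12.9
[ 30.7  40.5 -29.5  69.9  42.8 109.5  34.9] [ 0.5136 -0.3414  0.1068] [-148.  -22.   -0.]
top small0 [ 0.511 -0.354  0.121] in tray mm [14. 10. 10.] 0.52
top small0 [ 0.548 -0.319 -0.001] in tray mm [-79.  -0. -84.] 0.42
top large0 [ 0.496 -0.388  0.134] in tray mm [47. 30. 10.] 0.78
top large0 [ 0.452 -0.332  0.14 ] in tray mm [ 56. -41.  13.] 0.67
top large0 [ 0.799 -0.027  0.   ] in tray mm [-419. -115.   54.] 0.51
scene small0 [ 0.514 -0.349  0.122] in tray mm [ 9.  7. 13.] 0.61
scene small0 [ 0.588 -0.36   0.02 ] in tray mm [-82.  55. -61.] 0.56
scene small0 [ 0.536 -0.272  0.024] in tray mm [-83. -47. -56.] 0.4
scene large0 [ 0.496 -0.391  0.133] in tray mm [48. 32.  9.] 0.6
scene large0 [ 0.45  -0.336  0.138] in tray mm [ 59. -39.  10.] 0.58
```

```bash

python3 -m creep '[{"wx":1,"wy":0,"wz":0,"tx":0,"ty":1,"tz":0,"gripper":-1},{"wx":2,"wy":0,"wz":0,"tx":0,"ty":2,"tz":0,"gripper":-1},{"wx":2,"wy":0,"wz":0,"tx":0,"ty":3,"tz":0,"gripper":-1},{"wx":1,"wy":0,"wz":0,"tx":0,"ty":2,"tz":0,"gripper":-1},{"wx":0,"wy":0,"wz":0,"tx":0,"ty":0,"tz":0,"gripper":-1}]' | head -1
python3 look.py
```

```text
time_s: 13.62
[ 30.7  40.5 -29.4  69.9  42.7 109.4  35. ] [ 0.5139 -0.3406  0.1058] [-1.479e+02 -2.190e+01 -1.000e-01]
top small0 [ 0.53  -0.344  0.108] in tray mm [-10.  11.   6.] 0.6
top large0 [ 0.466 -0.321  0.129] in tray mm [ 37. -42.  10.] 0.9
top large0 [ 0.511 -0.382  0.127] in tray mm [31. 33. 11.] 0.67
scene small0 [ 0.537 -0.271  0.021] in tray mm [-84. -47. -57.] 0.63
scene small0 [ 0.563 -0.319  0.028] in tray mm [-78.   8. -53.] 0.58
scene small0 [ 0.584 -0.359  0.018] in tray mm [-79.  53. -62.] 0.5
scene small0 [ 0.558 -0.317  0.103] in tray mm [-47.   3.  16.] 0.3
scene large0 [ 0.522 -0.378  0.121] in tray mm [18. 36.  9.] 0.69
scene large0 [ 0.473 -0.32   0.125] in tray mm [ 29. -39.   9.] 0.58
```

```bash

python3 - <<'E'
from h import *
path((10,[.513,-.335,.14],205,-6,0),(25,[.64,.285,.18],172,-5,0))
E
```

```text
--call
w -0.4 0.1 0.1 t 0 -1 0
w -1.7 0.5 0.5 t 0 -4 -2
w -3.4 1.0 1.1 t 1 -9 -3
w -5.6 1.6 1.9 t 1 -15 -5
w -8.0 2.1 2.7 t 2 -21 -8
--call
w -2.4 0.6 0.9 t 1 -6 -3
w -4.5 1.0 1.7 t 1 -11 -5
w -6.3 1.4 2.4 t 2 -15 -7
w -7.5 1.7 2.8 t 3 -18 -8
w -8.0 1.7 3.0 t 3 -19 -9
--call
w -0.0 0.1 0.1 t 2 2 -1
w -0.0 0.3 0.5 t 9 6 -4
w -0.0 0.6 1.2 t 20 13 -8
w -0.1 1.0 2.0 t 35 22 -14
w -0.1 1.5 3.1 t 53 33 -21
--call
w -0.0 0.6 1.2 t 22 12 -8
w -0.1 1.3 2.6 t 46 26 -16
w -0.1 2.0 4.1 t 73 40 -26
w -0.2 2.7 5.7 t 101 56 -36
w -0.2 3.6 7.4 t 131 72 -46
--call
w -0.1 0.8 1.7 t 34 13 -9
w -0.1 1.7 3.5 t 68 26 -18
w -0.2 2.5 5.3 t 102 40 -27
w -0.2 3.4 7.1 t 136 53 -36
w -0.3 4.2 8.8 t 170 66 -45
--call
w -0.1 0.8 1.7 t 34 7 -6
w -0.1 1.6 3.3 t 67 14 -12
w -0.2 2.3 4.8 t 98 21 -17
w -0.2 2.9 6.2 t 126 27 -22
w -0.2 3.5 7.4 t 151 33 -26
--call
w -0.0 0.5 1.1 t 22 2 -2
w -0.1 0.9 1.9 t 40 3 -4
w -0.1 1.2 2.6 t 54 4 -6
w -0.1 1.4 3.0 t 62 5 -7
w -0.1 1.5 3.1 t 65 5 -7
```

```bash

python3 -m creep '[{"wx":-0.8,"wy":0.2,"wz":0.2,"tx":0,"ty":-2,"tz":-1,"gripper":-1},{"wx":-2,"wy":0.5,"wz":0.6,"tx":0,"ty":-5,"tz":-2,"gripper":-1},{"wx":-3.6,"wy":1,"wz":1.1,"tx":1,"ty":-9,"tz":-3,"gripper":-1},{"wx":-5.6,"wy":1.6,"wz":1.9,"tx":1,"ty":-15,"tz":-5,"gripper":-1},{"wx":-8,"wy":2.1,"wz":2.7,"tx":2,"ty":-21,"tz":-8,"gripper":-1}]' | head -1
python3 -m creep '[{"wx":-2.4,"wy":0.6,"wz":0.9,"tx":1,"ty":-6,"tz":-3,"gripper":-1},{"wx":-4.5,"wy":1,"wz":1.7,"tx":1,"ty":-11,"tz":-5,"gripper":-1},{"wx":-6.3,"wy":1.4,"wz":2.4,"tx":2,"ty":-15,"tz":-7,"gripper":-1},{"wx":-7.5,"wy":1.7,"wz":2.8,"tx":3,"ty":-18,"tz":-8,"gripper":-1},{"wx":-8,"wy":1.7,"wz":3,"tx":3,"ty":-19,"tz":-9,"gripper":-1}]' | head -1
python3 look.py
python3 - <<'E'
from h import *
import cv2
p,d=optics.read_camera("scene"); cv2.imwrite("pics/scene4.png",cv2.resize(p[200:370,90:330],None,fx=3.3,fy=3.3)[:,:,::-1])
E
```

```text
time_s: 14.33
time_s: 14.75
[ 41.9  30.2 -32.8  74.3  30.9 101.3  35. ] [ 0.5123 -0.3361  0.1422] [-1.551e+02 -5.900e+00  1.000e-01]
scene small0 [ 0.587 -0.36   0.02 ] in tray mm [ -70.   53. -116.] 0.49
scene small0 [ 0.569 -0.31   0.027] in tray mm [ -74.   -1. -108.] 0.44
scene small0 [ 0.535 -0.271  0.023] in tray mm [ -60.  -49. -113.] 0.42
scene large0 [ 0.494 -0.301  0.149] in tray mm [  3. -39.   7.] 0.8
scene large0 [ 0.532 -0.363  0.15 ] in tray mm [-6. 33.  8.] 0.58
scene large0 [ 0.536 -0.272  0.026] in tray mm [ -61.  -48. -111.] 0.22
```

View pics/scene4.png

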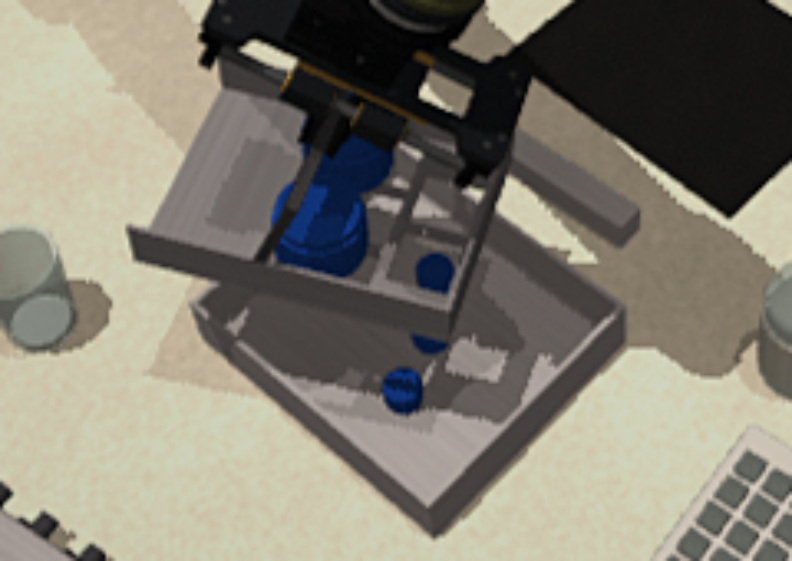

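The three small caps lie in the pan at (403,390), (430,340) and (435,270), the last seen through a hole. Both large caps are still in the tray. Next is the carry to the bin.

```bash

python3 -m creep '[{"wx":0,"wy":0.1,"wz":0.1,"tx":2,"ty":2,"tz":-1,"gripper":-1},{"wx":0,"wy":0.3,"wz":0.5,"tx":9,"ty":6,"tz":-4,"gripper":-1},{"wx":0,"wy":0.6,"wz":1.2,"tx":20,"ty":13,"tz":-8,"gripper":-1},{"wx":0,"wy":1,"wz":2,"tx":35,"ty":22,"tz":-14,"gripper":-1},{"wx":0,"wy":1.5,"wz":3.1,"tx":53,"ty":33,"tz":-21,"gripper":-1}]' | head -1
python3 -m creep '[{"wx":0,"wy":0.6,"wz":1.2,"tx":22,"ty":12,"tz":-8,"gripper":-1},{"wx":0,"wy":1.3,"wz":2.6,"tx":46,"ty":26,"tz":-16,"gripper":-1},{"wx":0,"wy":2,"wz":4.1,"tx":73,"ty":40,"tz":-26,"gripper":-1},{"wx":-0.1,"wy":2.7,"wz":5.7,"tx":101,"ty":56,"tz":-36,"gripper":-1},{"wx":-0.2,"wy":3.6,"wz":7.4,"tx":131,"ty":72,"tz":-46,"gripper":-1}]' | head -1
python3 -m creep '[{"wx":0,"wy":0.8,"wz":1.7,"tx":34,"ty":13,"tz":-9,"gripper":-1},{"wx":-0.1,"wy":1.7,"wz":3.5,"tx":68,"ty":26,"tz":-18,"gripper":-1},{"wx":-0.2,"wy":2.5,"wz":5.3,"tx":102,"ty":40,"tz":-27,"gripper":-1},{"wx":-0.2,"wy":3.4,"wz":7.1,"tx":136,"ty":53,"tz":-36,"gripper":-1},{"wx":-0.3,"wy":4.2,"wz":8.8,"tx":170,"ty":66,"tz":-45,"gripper":-1}]' | head -1
python3 -m creep '[{"wx":0,"wy":0.8,"wz":1.7,"tx":34,"ty":7,"tz":-6,"gripper":-1},{"wx":-0.1,"wy":1.6,"wz":3.3,"tx":67,"ty":14,"tz":-12,"gripper":-1},{"wx":-0.1,"wy":2.3,"wz":4.8,"tx":98,"ty":21,"tz":-17,"gripper":-1},{"wx":-0.2,"wy":2.9,"wz":6.2,"tx":126,"ty":27,"tz":-22,"gripper":-1},{"wx":-0.2,"wy":3.5,"wz":7.4,"tx":151,"ty":33,"tz":-26,"gripper":-1}]' | head -1
python3 -m creep '[{"wx":0,"wy":0.5,"wz":1.1,"tx":22,"ty":2,"tz":-2,"gripper":-1},{"wx":0,"wy":0.9,"wz":1.9,"tx":40,"ty":3,"tz":-4,"gripper":-1},{"wx":-0.1,"wy":1.2,"wz":2.6,"tx":54,"ty":4,"tz":-6,"gripper":-1},{"wx":-0.1,"wy":1.4,"wz":3,"tx":62,"ty":5,"tz":-7,"gripper":-1},{"wx":-0.1,"wy":1.5,"wz":3.1,"tx":65,"ty":5,"tz":-7,"gripper":-1}]'
python3 look.py
python3 - <<'E'
from h import *
for q in ("bin",):
    for c in ("top","scene"): print([(np.round(x["point"],3).tolist(),round(x["confidence"],2)) for x in nets.place_of(q,c)[:2]])
for tilt in (18,26,34): 
    t=R.from_euler("ZYX",[172,tilt,0],degrees=True); print(tilt,(np.array([.570,.290,.105])-t.apply([.11,0,.0])).round(3), "mouth",)
E
```

```text
time_s: 15.52
time_s: 15.93
time_s: 16.35
time_s: 16.77
time_s: 17.18
tool_pos: [0.6393, 0.2874, 0.2671]
tool_rot: [-154.8, 0.0, 82.2]
force: [-0.1, -0.9, -5.4]
grip_width: 0.0075
grasp_force: 55.0
[ -6.1  47.7 -35.7  43.2   9.2 114.1 -41.7] [0.6378 0.2876 0.1795] [172.2  -5.2   0. ]
top small0 [ 0.537 -0.274  0.03 ] in tray mm [  10.  570. -152.] 0.55
top small0 [ 0.586 -0.359  0.028] in tray mm [ -50.  647. -148.] 0.48
top small0 [ 0.57  -0.316  0.023] in tray mm [ -29.  608. -155.] 0.44
top large0 [0.639 0.328 0.195] in tray mm [  6. -40.  15.] 0.47
top large0 [0.636 0.255 0.191] in tray mm [-1. 33. 12.] 0.41
scene small0 [ 0.586 -0.36   0.022] in tray mm [ -51.  649. -154.] 0.66
scene small0 [ 0.536 -0.272  0.026] in tray mm [  11.  568. -155.] 0.51
scene small0 [ 0.569 -0.313  0.027] in tray mm [ -27.  604. -151.] 0.45
scene large0 [0.64  0.322 0.19 ] in tray mm [  4. -34.  10.] 0.74
scene large0 [ 0.8   -0.035  0.001] in tray mm [-220.  297. -159.] 0.2
[([0.552, 0.292, 0.0], 0.62)]
[([0.553, 0.294, -0.002], 0.67), ([0.331, -0.484, 0.003], 0.58)]
18 [0.674 0.275 0.139] mouth
26 [0.668 0.276 0.153] mouth
34 [0.66  0.277 0.167] mouth
```

```bash

python3 - <<'E'
from h import *
def O(tilt): return np.array([.572,.292,.108])-R.from_euler("ZYX",[172,tilt,0],degrees=True).apply([.11,0,0])
path((15,O(18),172,18,0),(10,O(28),172,28,0))
E
```

```text
--call
w -0.3 0.0 -0.0 t 0 0 0
w -1.1 0.0 -0.0 t 0 1 2
w -2.4 0.0 -0.0 t 0 2 4
w -4.1 0.0 -0.0 t 0 3 6
w -6.0 0.0 -0.0 t 0 5 9
--call
w -2.1 0.0 -0.0 t 0 2 4
w -4.4 0.0 -0.0 t 0 3 8
w -6.7 0.0 -0.0 t 0 5 12
w -9.0 0.0 -0.0 t -1 7 16
w -11.1 0.0 -0.0 t -1 8 20
--call
w -1.9 0.0 -0.0 t 0 1 4
w -3.6 0.0 -0.0 t 0 2 8
w -4.9 0.0 -0.0 t 0 2 10
w -5.7 0.0 -0.0 t 0 3 12
w -6.0 0.0 -0.0 t 0 3 13
--call
w -0.3 0.0 -0.0 t 0 -1 0
w -1.0 0.0 -0.0 t 0 -2 -1
w -2.2 -0.0 0.0 t 0 -5 -2
w -3.5 0.0 -0.0 t 0 -8 -4
w -5.0 0.0 0.0 t 0 -11 -5
--call
w -1.5 -0.0 -0.0 t 0 -3 -2
w -2.8 -0.0 -0.0 t 0 -6 -3
w -4.0 -0.0 -0.0 t 0 -8 -4
w -4.7 -0.0 -0.0 t 0 -10 -5
w -5.0 -0.0 -0.0 t 0 -10 -6
```

```bash

python3 -m creep '[{"wx":-0.5,"wy":0,"wz":0,"tx":0,"ty":0,"tz":0,"gripper":-1},{"wx":-1.3,"wy":0,"wz":0,"tx":0,"ty":1,"tz":2,"gripper":-1},{"wx":-2.5,"wy":0,"wz":0,"tx":0,"ty":2,"tz":4,"gripper":-1},{"wx":-4.1,"wy":0,"wz":0,"tx":0,"ty":3,"tz":6,"gripper":-1},{"wx":-6,"wy":0,"wz":0,"tx":0,"ty":5,"tz":9,"gripper":-1}]' | head -1
python3 -m creep '[{"wx":-2.2,"wy":0,"wz":0,"tx":0,"ty":2,"tz":4,"gripper":-1},{"wx":-4.4,"wy":0,"wz":0,"tx":0,"ty":3,"tz":8,"gripper":-1},{"wx":-6.7,"wy":0,"wz":0,"tx":0,"ty":5,"tz":12,"gripper":-1},{"wx":-9,"wy":0,"wz":0,"tx":-1,"ty":7,"tz":16,"gripper":-1},{"wx":-11.1,"wy":0,"wz":0,"tx":-1,"ty":8,"tz":20,"gripper":-1}]' | head -1
python3 -m creep '[{"wx":-1.9,"wy":0,"wz":0,"tx":0,"ty":1,"tz":4,"gripper":-1},{"wx":-3.6,"wy":0,"wz":0,"tx":0,"ty":2,"tz":8,"gripper":-1},{"wx":-4.9,"wy":0,"wz":0,"tx":0,"ty":2,"tz":10,"gripper":-1},{"wx":-5.7,"wy":0,"wz":0,"tx":0,"ty":3,"tz":12,"gripper":-1},{"wx":-6,"wy":0,"wz":0,"tx":0,"ty":3,"tz":13,"gripper":-1}]'
python3 look.py | grep -v small
```

```text
time_s: 18.0
time_s: 18.42
time_s: 18.83
tool_pos: [0.6414, 0.2841, 0.2226]
tool_rot: [-177.9, 0.0, 82.1]
force: [0.2, 0.1, -5.5]
grip_width: 0.0073
grasp_force: 55.1
[ -1.7  30.3 -36.1  71.7  16.   84.9 -43.7] [0.6741 0.2795 0.1414] [172.1  17.9   0. ]
top large0 [ 0.584 -0.36   0.027] in tray mm [  37.  646. -109.] 0.56
top large0 [0.668 0.246 0.152] in tray mm [-2. 34. 10.] 0.54
scene large0 [0.672 0.314 0.151] in tray mm [  4. -34.  12.] 0.96
scene large0 [0.67  0.246 0.153] in tray mm [-4. 34. 11.] 0.63
```

```bash

python3 -m creep '[{"wx":-1,"wy":0,"wz":0,"tx":0,"ty":-2,"tz":-1,"gripper":-1},{"wx":-2,"wy":0,"wz":0,"tx":0,"ty":-4,"tz":-2,"gripper":-1},{"wx":-3,"wy":0,"wz":0,"tx":0,"ty":-6,"tz":-3,"gripper":-1},{"wx":-4,"wy":0,"wz":0,"tx":0,"ty":-9,"tz":-4,"gripper":-1},{"wx":-5,"wy":0,"wz":0,"tx":0,"ty":-11,"tz":-5,"gripper":-1}]'|head -1
python3 -m creep '[{"wx":-0.5,"wy":0,"wz":0,"tx":0,"ty":-1,"tz":-1,"gripper":-1},{"wx":-1,"wy":0,"wz":0,"tx":0,"ty":-2,"tz":-1,"gripper":-1},{"wx":-1,"wy":0,"wz":0,"tx":0,"ty":-2,"tz":-1,"gripper":-1},{"wx":-1,"wy":0,"wz":0,"tx":0,"ty":-2,"tz":-1,"gripper":-1},{"wx":-1,"wy":0,"wz":0,"tx":0,"ty":-2,"tz":-1,"gripper":-1}]'|head -1
python3 look.py | grep -v small
```

```text
time_s: 19.55
time_s: 19.97
[ -1.3  24.7 -36.6  78.4  17.5  78.8 -45.9] [0.671  0.2797 0.1514] [172.   23.9   0. ]
top large0 [0.617 0.252 0.143] in tray mm [48. 35. 12.] 0.81
scene large0 [0.59  0.259 0.13 ] in tray mm [80. 32. 12.] 0.66
```

```bash

python3 -m creep '[{"wx":0,"wy":0,"wz":0,"tx":0,"ty":0,"tz":0,"gripper":-1},{"wx":0,"wy":0,"wz":0,"tx":0,"ty":0,"tz":0,"gripper":-1},{"wx":0,"wy":0,"wz":0,"tx":0,"ty":0,"tz":0,"gripper":-1},{"wx":0,"wy":0,"wz":0,"tx":0,"ty":0,"tz":0,"gripper":-1},{"wx":0,"wy":0,"wz":0,"tx":0,"ty":0,"tz":0,"gripper":-1}]'|head -1
python3 look.py | grep -v small
python3 - <<'E'
from h import *
import cv2
a=[optics.read_camera(c)[0] for c in ("scene","top")]
cv2.imwrite("pics/both5.png",np.hstack([cv2.resize(a[0][90:250,250:450],(400,320)),cv2.resize(a[1][130:290,110:310],(400,320))])[:,:,::-1])
E
```

```text
time_s: 20.68
[ -1.3  24.7 -36.6  78.4  17.5  78.8 -45.9] [0.6708 0.2801 0.1516] [172.1  23.9  -0. ]
scene large0 [0.537 0.269 0.033] in tray mm [168.  30. -56.] 0.73
scene large0 [0.54  0.335 0.034] in tray mm [173. -36. -52.] 0.62
scene large0 [ 0.8   -0.032  0.001] in tray mm [ -96.  292. -207.] 0.62
scene large0 [0.629 0.286 0.25 ] in tray mm [ -1.  -1. 106.] 0.28
```

View pics/both5.png

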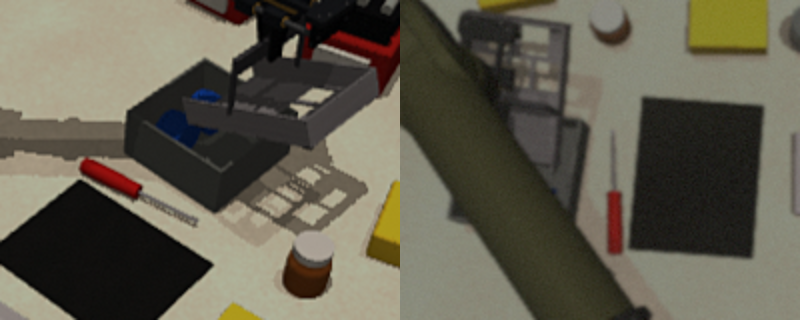

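Both large caps are in the box, at (178,127) and (207,97) in the left half, and the tray is empty. I'll measure the bare mat, then go back to it.

```bash

python3 - <<'E'
from h import *
import cv2
for c in ("top","scene"):
    p,X=cloud(c)
    m=(p.max(-1)<45)&(abs(X[...,0]-.56)<.17)&(abs(X[...,1]-.02)<.14)&(X[...,2]<.02)
    m=cv2.morphologyEx(m.astype(np.uint8),cv2.MORPH_OPEN,np.ones((3,3)))>0
    print(c,m.sum(),cv2.minAreaRect(X[m][:,:2].astype(np.float32)),X[m][:,2].mean())
path((10,[.65,.26,.19],172,0,0),(15,[.564,.021,.06],174,0,0))
E
```

```text
top 4426 ((0.5570996403694153, 0.020193777978420258), (0.1922152191400528, 0.2436700463294983), 86.42179107666016) 0.004615470047354247
scene 4802 ((0.5570784211158752, 0.01835104078054428), (0.20444141328334808, 0.2491174191236496), 86.42549896240234) 0.003968833489827105
--call
w 0.7 -0.0 0.0 t -1 0 -2
w 2.5 -0.0 0.0 t -2 2 -6
w 5.2 -0.0 0.0 t -5 4 -12
w 8.4 0.0 0.0 t -8 7 -18
w 12.0 0.0 0.0 t -11 10 -26
--call
w 3.5 0.0 0.0 t -3 2 -7
w 6.8 0.0 0.0 t -6 3 -14
w 9.5 0.0 0.0 t -9 5 -19
w 11.3 0.0 0.0 t -11 6 -22
w 12.0 0.0 0.0 t -11 6 -24
--call
w 0.0 -0.0 -0.0 t -3 0 2
w 0.0 -0.0 -0.1 t -12 0 7
w 0.0 -0.1 -0.2 t -26 0 15
w 0.0 -0.1 -0.3 t -44 -1 24
w 0.0 -0.2 -0.5 t -64 -1 36
--call
w -0.0 -0.1 -0.2 t -23 -1 13
w -0.0 -0.1 -0.4 t -47 -1 27
w -0.0 -0.2 -0.5 t -72 -2 41
w -0.0 -0.3 -0.7 t -97 -2 55
w -0.0 -0.3 -0.9 t -120 -3 68
--call
w 0.0 -0.1 -0.2 t -21 -1 12
w 0.0 -0.1 -0.3 t -38 -2 22
w -0.0 -0.1 -0.4 t -52 -2 30
w 0.0 -0.2 -0.5 t -61 -3 35
w -0.0 -0.2 -0.5 t -64 -3 37
```

```bash

python3 -m creep '[{"wx":0.7,"wy":0,"wz":0,"tx":-1,"ty":0,"tz":-2,"gripper":-1},{"wx":2.5,"wy":0,"wz":0,"tx":-2,"ty":2,"tz":-6,"gripper":-1},{"wx":5.2,"wy":0,"wz":0,"tx":-5,"ty":4,"tz":-12,"gripper":-1},{"wx":8.4,"wy":0,"wz":0,"tx":-8,"ty":7,"tz":-18,"gripper":-1},{"wx":12,"wy":0,"wz":0,"tx":-11,"ty":10,"tz":-26,"gripper":-1}]'|head -1
python3 -m creep '[{"wx":3.5,"wy":0,"wz":0,"tx":-3,"ty":2,"tz":-7,"gripper":-1},{"wx":6.8,"wy":0,"wz":0,"tx":-6,"ty":3,"tz":-14,"gripper":-1},{"wx":9.5,"wy":0,"wz":0,"tx":-9,"ty":5,"tz":-19,"gripper":-1},{"wx":11.3,"wy":0,"wz":0,"tx":-11,"ty":6,"tz":-22,"gripper":-1},{"wx":12,"wy":0,"wz":0,"tx":-11,"ty":6,"tz":-24,"gripper":-1}]'|head -1
python3 -m creep '[{"wx":0,"wy":0,"wz":0,"tx":-3,"ty":0,"tz":2,"gripper":-1},{"wx":0,"wy":0,"wz":-0.1,"tx":-12,"ty":0,"tz":7,"gripper":-1},{"wx":0,"wy":-0.1,"wz":-0.2,"tx":-26,"ty":0,"tz":15,"gripper":-1},{"wx":0,"wy":-0.1,"wz":-0.3,"tx":-44,"ty":-1,"tz":24,"gripper":-1},{"wx":0,"wy":-0.2,"wz":-0.5,"tx":-64,"ty":-1,"tz":36,"gripper":-1}]'|head -1
python3 -m creep '[{"wx":0,"wy":-0.1,"wz":-0.2,"tx":-23,"ty":-1,"tz":13,"gripper":-1},{"wx":0,"wy":-0.1,"wz":-0.4,"tx":-47,"ty":-1,"tz":27,"gripper":-1},{"wx":0,"wy":-0.2,"wz":-0.5,"tx":-72,"ty":-2,"tz":41,"gripper":-1},{"wx":0,"wy":-0.3,"wz":-0.7,"tx":-97,"ty":-2,"tz":55,"gripper":-1},{"wx":0,"wy":-0.3,"wz":-0.9,"tx":-120,"ty":-3,"tz":68,"gripper":-1}]'|head -1
python3 -m creep '[{"wx":0,"wy":-0.1,"wz":-0.2,"tx":-21,"ty":-1,"tz":12,"gripper":-1},{"wx":0,"wy":-0.1,"wz":-0.3,"tx":-38,"ty":-2,"tz":22,"gripper":-1},{"wx":0,"wy":-0.1,"wz":-0.4,"tx":-52,"ty":-2,"tz":30,"gripper":-1},{"wx":0,"wy":-0.2,"wz":-0.5,"tx":-61,"ty":-3,"tz":35,"gripper":-1},{"wx":0,"wy":-0.2,"wz":-0.5,"tx":-64,"ty":-3,"tz":37,"gripper":-1}]'
python3 - <<'E'
from h import *
for c in ("top","scene"):
    optics.read_camera(c)
    for q in ("handle","mouth","holes"): print(c,q,[(np.round(x["point"],3).tolist(),round(x["confidence"],2)) for x in nets.place_of(q,c)[:1]])
o,t=traypose(); print(get_obs()["qpos"].round(1),o.round(4),t.as_euler("ZYX",degrees=True).round(1))
path((10,[.5595,.0195,.010],175.5,0.,0))
E
```

```text
time_s: 21.6
time_s: 22.02
time_s: 22.43
time_s: 22.85
time_s: 23.27
tool_pos: [0.5575, 0.0207, 0.1481]
tool_rot: [-159.9, 0.1, 84.0]
force: [0.7, 0.6, -4.6]
grip_width: 0.0074
grasp_force: 55.0
top handle []
top mouth [([0.455, 0.031, 0.075], 0.94)]
top holes []
scene handle [([0.567, 0.025, 0.169], 0.58)]
scene mouth [([0.457, 0.03, 0.068], 0.94)]
scene holes [([0.612, 0.02, 0.072], 0.8)]
[ 21.8  29.7 -34.6  83.5  10.4  91.  -19.2] [0.5649 0.0231 0.0613] [174.2  -0.   -0. ]
--call
w -0.0 -0.0 -0.0 t 0 0 1
w -0.0 -0.1 -0.1 t 0 1 5
w -0.0 -0.1 -0.3 t -1 3 11
w -0.0 -0.2 -0.4 t -2 4 18
w -0.0 -0.2 -0.6 t -2 6 25
--call
w -0.0 -0.1 -0.2 t -1 2 7
w -0.0 -0.1 -0.3 t -1 4 14
w -0.0 -0.2 -0.5 t -2 5 20
w -0.0 -0.2 -0.6 t -2 6 24
w -0.0 -0.2 -0.6 t -2 6 25
```

```bash

python3 -m creep '[{"wx":0,"wy":0,"wz":0,"tx":0,"ty":0,"tz":2,"gripper":-1},{"wx":0,"wy":-0.1,"wz":-0.1,"tx":0,"ty":1,"tz":6,"gripper":-1},{"wx":0,"wy":-0.1,"wz":-0.3,"tx":-1,"ty":3,"tz":12,"gripper":-1},{"wx":0,"wy":-0.2,"wz":-0.4,"tx":-2,"ty":4,"tz":18,"gripper":-1},{"wx":0,"wy":-0.2,"wz":-0.6,"tx":-2,"ty":6,"tz":25,"gripper":-1}]'|head -1
python3 -m creep '[{"wx":0,"wy":-0.1,"wz":-0.2,"tx":-1,"ty":2,"tz":7,"gripper":-1},{"wx":0,"wy":-0.1,"wz":-0.3,"tx":-1,"ty":4,"tz":14,"gripper":-1},{"wx":0,"wy":-0.2,"wz":-0.5,"tx":-2,"ty":5,"tz":20,"gripper":-1},{"wx":0,"wy":-0.2,"wz":-0.6,"tx":-2,"ty":6,"tz":23,"gripper":-1},{"wx":0,"wy":-0.2,"wz":-0.6,"tx":-2,"ty":6,"tz":25,"gripper":-1}]'
python3 -m creep '[{"wx":0,"wy":0,"wz":0,"tx":0,"ty":0,"tz":0,"gripper":-1},{"wx":0,"wy":0,"wz":0,"tx":0,"ty":0,"tz":0,"gripper":-1}]'
python3 - <<'E'
from h import *
o,t=traypose(); print(o.round(4),t.as_euler("ZYX",degrees=True).round(1))
E
```

```text
time_s: 24.08
time_s: 24.5
tool_pos: [0.5517, 0.019, 0.0966]
tool_rot: [-159.9, -0.0, 85.4]
force: [0.6, 0.1, -5.2]
grip_width: 0.008
grasp_force: 55.0
time_s: 24.67
tool_pos: [0.5521, 0.0192, 0.0975]
tool_rot: [-160.0, -0.0, 85.4]
force: [0.0, 0.9, -3.8]
grip_width: 0.0077
grasp_force: 55.0
[0.5584 0.0187 0.0101] [ 1.754e+02 -1.000e-01 -0.000e+00]
```

Lowering 1.5 mm per row; down is about ty 0.34, tz 0.94 per mm.

```bash

python3 -m creep '[{"wx":0,"wy":0,"wz":0,"tx":0,"ty":0.5,"tz":1.4,"gripper":-1},{"wx":0,"wy":0,"wz":0,"tx":0,"ty":1,"tz":2.8,"gripper":-1},{"wx":0,"wy":0,"wz":0,"tx":0,"ty":1.5,"tz":4.2,"gripper":-1},{"wx":0,"wy":0,"wz":0,"tx":0,"ty":1.8,"tz":5,"gripper":-1},{"wx":0,"wy":0,"wz":0,"tx":0,"ty":1.8,"tz":5,"gripper":-1}]'
python3 -m creep '[{"wx":0,"wy":0,"wz":0,"tx":0,"ty":0.2,"tz":0.5,"gripper":-1},{"wx":0,"wy":0,"wz":0,"tx":0,"ty":0.3,"tz":0.9,"gripper":-1},{"wx":0,"wy":0,"wz":0,"tx":0,"ty":0.3,"tz":0.9,"gripper":-1}]'
python3 - <<'E'
from h import *
o,t=traypose(); print(o.round(4),t.as_euler("ZYX",degrees=True).round(1))
E
```

```text
time_s: 25.08
tool_pos: [0.5518, 0.0191, 0.0918]
tool_rot: [-159.9, -0.0, 85.4]
force: [-0.2, -0.1, -4.0]
grip_width: 0.0075
grasp_force: 55.0
time_s: 25.33
tool_pos: [0.5519, 0.0191, 0.091]
tool_rot: [-159.9, -0.0, 85.4]
force: [0.2, 0.0, -3.2]
grip_width: 0.0076
grasp_force: 55.0
[0.5581 0.0187 0.0035] [ 1.754e+02 -1.000e-01 -0.000e+00]
```

```bash

python3 -m creep '[{"wx":0,"wy":0,"wz":0,"tx":0,"ty":0.2,"tz":0.5,"gripper":-1},{"wx":0,"wy":0,"wz":0,"tx":0,"ty":0.3,"tz":0.9,"gripper":-1},{"wx":0,"wy":0,"wz":0,"tx":0,"ty":0.3,"tz":0.9,"gripper":-1},{"wx":0,"wy":0,"wz":0,"tx":0,"ty":0.3,"tz":0.9,"gripper":-1}]'
```

```text
time_s: 25.67
tool_pos: [0.552, 0.0191, 0.0906]
tool_rot: [-160.0, -0.0, 85.4]
force: [-0.8, -0.2, 0.1]
grip_width: 0.0077
grasp_force: 55.0
```

Force is back to zero, so the tray rests on the mat. I'll open the gripper in place, then retreat along the strip.

```bash

for i in 1 2; do python3 -m creep '[{"wx":0,"wy":0,"wz":0,"tx":0,"ty":0,"tz":0,"gripper":0},{"wx":0,"wy":0,"wz":0,"tx":0,"ty":0,"tz":0,"gripper":0},{"wx":0,"wy":0,"wz":0,"tx":0,"ty":0,"tz":0,"gripper":0},{"wx":0,"wy":0,"wz":0,"tx":0,"ty":0,"tz":0,"gripper":0}]' 10|tail -3; done
python3 -m creep '[{"wx":0,"wy":0,"wz":0,"tx":0,"ty":0,"tz":-10,"gripper":0},{"wx":0,"wy":0,"wz":0,"tx":0,"ty":0,"tz":-30,"gripper":0},{"wx":0,"wy":0,"wz":0,"tx":0,"ty":0,"tz":-55,"gripper":0},{"wx":0,"wy":0,"wz":0,"tx":0,"ty":0,"tz":-85,"gripper":0},{"wx":0,"wy":0,"wz":0,"tx":0,"ty":0,"tz":-115,"gripper":0}]'
python3 -m creep '[{"wx":0,"wy":0,"wz":0,"tx":0,"ty":0,"tz":-25,"gripper":0},{"wx":0,"wy":0,"wz":0,"tx":0,"ty":0,"tz":-45,"gripper":0},{"wx":0,"wy":0,"wz":0,"tx":0,"ty":0,"tz":-50,"gripper":0},{"wx":0,"wy":0,"wz":0,"tx":0,"ty":0,"tz":-50,"gripper":0}]'
python3 - <<'E'
from h import *
import cv2
p,_=optics.read_camera("scene"); optics.read_camera("top"); cv2.imwrite("pics/scene6.png",cv2.resize(p[90:390,80:480],(800,600))[:,:,::-1])
for q in ("tray","handle","mouth","holes","large0","small0","flask","jar","driver","beaker","tipbox","alblock"):
    print(q,[(np.round(x["point"],3).tolist(),round(x["confidence"],2)) for x in nets.place_of(q,"scene")[:3]])
E
```

```text
force: [-0.2, 0.6, 0.1]
grip_width: 0.0263
grasp_force: 0.0
force: [-0.1, 0.5, -0.1]
grip_width: 0.0427
grasp_force: 0.0
time_s: 26.75
tool_pos: [0.5914, 0.0157, 0.1998]
tool_rot: [-159.9, -0.0, 85.4]
force: [0.5, 0.3, -0.3]
grip_width: 0.0433
grasp_force: 0.0
time_s: 27.08
tool_pos: [0.6094, 0.0148, 0.2467]
tool_rot: [-160.1, -0.1, 85.4]
force: [0.4, -0.3, -0.4]
grip_width: 0.0435
grasp_force: 0.0
tray [([0.561, 0.02, 0.004], 0.64), ([0.569, -0.31, 0.026], 0.57)]
handle [([0.559, 0.019, 0.112], 0.68)]
mouth [([0.448, 0.021, 0.012], 0.84), ([0.585, -0.357, 0.02], 0.52), ([0.558, 0.025, -0.001], 0.49)]
holes [([0.608, 0.015, 0.017], 0.61), ([0.538, -0.271, 0.024], 0.46)]
large0 [([0.543, 0.337, 0.036], 0.47), ([0.534, 0.268, 0.035], 0.46)]
small0 [([0.572, -0.312, 0.025], 0.72), ([0.535, -0.27, 0.024], 0.68), ([0.586, -0.36, 0.023], 0.53)]
flask [([0.792, -0.157, -0.005], 0.67)]
jar [([0.801, 0.16, 0.002], 0.8)]
driver [([0.561, 0.019, 0.004], 0.73), ([0.53, 0.15, -0.001], 0.69)]
beaker [([0.334, -0.482, -0.0], 0.94)]
tipbox [([0.801, -0.031, 0.002], 0.55)]
alblock [([0.56, -0.152, -0.002], 0.81)]
```

View pics/scene6.png

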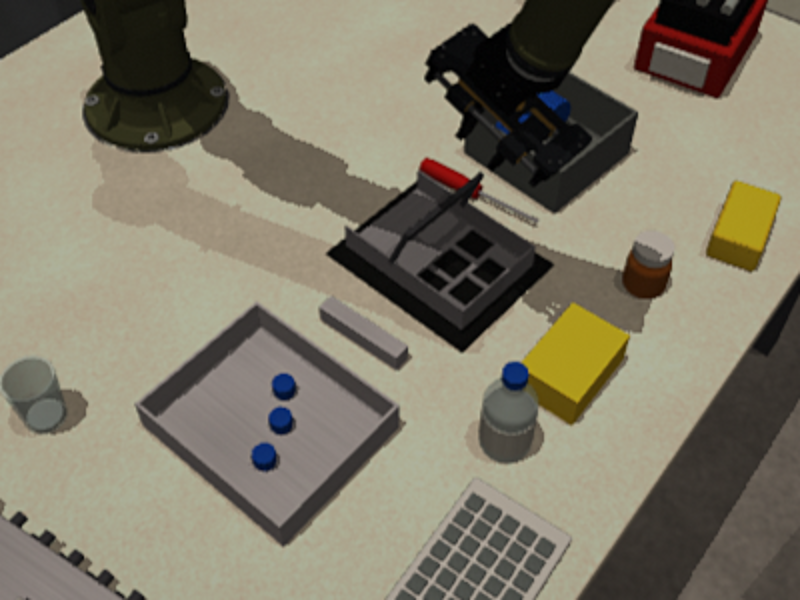

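The picture shows the three small caps in the pan at (284,386), (281,420) and (264,456), and blue in the box at (553,108). The empty tray sits level on its mat near (450,255) with the gripper clear, and the bystanders are where they started.

```bash
python3 -c "
from cell import env; print(env.sign_off())"
```

```text
the job is handed in; nothing more can be done
None
```

The job is done and handed in at about 27 s: all three small caps are in the pan, both large caps are in the deep box, and the empty tray is level on its mat with the gripper clear.

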